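# Return the screwdriver to the tool stand

## Task

A screwdriver is parked in the wooden block next to a scraper and a pair of tweezers. Take the screwdriver out and drop it tip down, all the way in, into the empty tube of the round tool stand where the other screwdrivers are kept. Leave the scraper and the tweezers standing in the block, and do not run the arm into the microscope.

Things in the scene. Friction and masses are not known exactly. Their poses are not given: they have to be found in the camera images.
- driver_mid (a point): The screwdriver to move: 150 mm long, 28 g, straight round dark handle 13 mm thick; point on its axis midway between the ends, own x axis towards the tip. It stands tip down in the wooden block, the handle's lower end (14 mm below this point) on the block's top, 89 mm of handle above it; the 3 mm thick, 61 mm long shaft is loose in a 7 mm bore and lifts straight out. Its butt end is 159 mm above the bench.
- free_tube (a point): Centre of the empty tube's mouth, z up. The fixed tool stand has a dark round foot 148 mm across and three like upright metal tubes 78 mm apart, turned any way round: inner diameter 32 mm, wall 3 mm, rim 86 mm above the bench, floor 80 mm below the rim. The other two tubes hold screwdrivers leaning outward, up to 165 mm above the bench. In its tube the screwdriver may lean; 70 mm of handle shows.
- scraper: Flat brass strip 150 x 14 x 8 mm on end in a slot of the wooden block, 78 mm from the screwdriver, top 155 mm above the bench; it stays there. Origin mid-length on one broad face, 80 mm above the bench; x axis along it, down. The block is fixed, 118 x 118 mm and 70 mm high, turned up to a quarter turn either way.
- tweezers: Steel tweezers 130 x 12 x 8 mm standing points down in a slot of the wooden block, 78 mm from the screwdriver, top 135 mm above the bench; they stay there. Origin mid-length on one flat side, 70 mm above the bench; x axis along them, down. Behind the gap between block and tool stand is a microscope, 0.36 m high, x from 0.58 on, y from 0.05 to 0.27: pass in front of it.

How it is judged:
By the outcome, as a careful person would: the job done as asked, in the order asked, and still so for the second after the job is handed in, with the robot touching nothing.
It also fails if it takes over 51 s, if anything falls off the work surface, if the arm or the gripper's body presses on something with over 40 N, if the wrist force passes 120 N, or if a joint passes its speed limit or range.

## Robot

A 6-joint arm with a two-finger parallel gripper is mounted at the origin on a cart in front of the work surface, level with it; the furniture and walls round the work are solid. World frame = base frame: x ahead of the robot, y to its left, z up, the work surface at z = 0. Lengths are in m, angles in rad, forces in N, time in s.
With the tool pointing down it reaches from about 0.35 to 0.775 m from the base axis. Payload 7.3 kg.
Tool frame: the origin (TCP) lies at the very end of the fingers, on their centre line; the grasp point (between the pads) lies 19 mm behind it; z points along the fingers, y is the line along which they close (so a half turn about z gives the same grasp; the last joint's range is limited). The gripper opens to 92 mm and grips with 3 to 60 N. Pads are 19 mm wide; open, the fingers measure 130 mm over their backs; the gripper's body (75 mm by 190 mm) begins 47 mm behind the grasp point.
Start: joints at [0.962, 0.342, 1.524, -0, 1.275, -0.146], TCP at [0.234, 0.47, 0.227] pointing down, gripper open.
Joint ranges: [-2.53, 2.53], [-0.77, 2.02], [0.04, 2.7], [-1, 4.14], [0.28, 2.66], [-3.11, 3.11]. Speed limits (rad/s): [2.57, 2.57, 3.14, 3.14, 3.14, 3.14].

## Interface

Orientations are given as [roll, pitch, yaw] about the fixed x, y, z axes, in that order (R = Rz(yaw) Ry(pitch) Rx(roll)).
In Python, from cell import * gives the robot as it stands.
- The arm moves only by the tool step_arm, never from a script. Its argument "commands" is a list of rows, each a list of 7 numbers: the opening, from 0 (shut) to 1 (fully open), then the shift along the world's x, y, z in cm, then the turn, a rotation vector about the world's x, y, z in rad. A call has 1 to 5 rows; each row is the pose to reach, as a shift and turn from the pose commanded when the call began; what a row does not reach only later rows make up. A row lasts 1/12 s, in which the tool goes at most 41.7 mm and 7.16 degrees, less where a joint would pass 70% of its speed; a pose out of reach is approached as far as the arm can. A call with a gripper value outside its range is refused whole. The fingers move at their own pace and stop on an object; "grip_force" is the grip in N (left out, the last holds). Time passes only in rows, so rows that repeat a pose let the fingers close. It gives the time, the measured TCP pose, the force, the opening and the grip force at its end, in the units of the state.
- observe(): the state, without advancing time (a new reading comes with each control period).
- read_camera(name): name is "side" or "top"; returns the picture (420x560x3 uint8, red, green, blue); there is no depth.
- camera_model(name): a dict with "vfov" (degrees; the focal length in pixels is half the picture's height over the tangent of half this angle, whatever the lens; pixels are square), "cx", "cy" (the principal point, pixels), "k1" (the pictures are not rectified: a ray, as slopes to the right and down, at radius r is drawn at 1 + k1 r^2 times it, then the intrinsics apply), "world_to_cam" (4x4, takes a point from world to camera coordinates). Camera axes: x right, y up, looking along -z (the intrinsics and any distortion apply to the point x, -y, -z); pixel columns grow to the right and rows downward; lengths in m; the calibration is good to about 2 mm. A picture is of the moment at which its call begins. camera_model takes no time and is no camera call.
- hand_in(): hands the job in; it is judged then, once.
The state is a dict: "time": time; "qpos": joint angles; "qvel": joint speeds; "joint_efforts": joint torques, N m; "tool_pos": TCP position; "tool_rot": TCP orientation; "contact_force": force on the tool from outside, world axes, zero at the start; "torque": the same for the moment, N m; "opening": finger opening in m; "grip_force": force on a finger pad.
Only numpy, scipy, OpenCV 4.12 (cv2) and the standard library are available. Lean on these libraries where they do the work, as an engineer would, in place of code of your own. Each camera call takes 0.05 s, during which the arm holds its last target. There are 200 camera calls.

## Working session

There is one attempt and no reset: what is moved stays moved. The work goes in short steps, Python scripts to look and compute and a tool call to move; the robot and the scene stay as the last step left them, time stands still between calls to the robot, and variables do not carry over. Pictures are saved under pics/ and viewed, at most 10 in all, crops included, and the job is handed in when it is done.

Besides the shell and the picture viewer there is one more tool, called after "Emit:" as name(argument=value, ...), one argument or row to a line, values as JSON. step_arm: Moves the arm, as the interface text tells. Its arguments: {"type":"object","properties":{"commands":{"type":"array"},"grip_force":{"type":"number"}},"required":["commands"]}

```bash
mkdir -p pics; cat > h.py <<'E'
from cell import *
import numpy as np, cv2
def ray(n,u,v):
    m=camera_model(n); f=210/np.tan(np.radians(m["vfov"])/2)
    K=np.array([[f,0,m["cx"]],[0,f,m["cy"]],[0,0,1]])
    p=cv2.undistortPoints(np.array([[[u,v]]],float),K,np.array([m["k1"],0,0,0.]))[0,0]
    W=np.array(m["world_to_cam"]); R=W[:3,:3]
    d=R.T@np.array([p[0],-p[1],-1]); return -R.T@W[:3,3], d/np.linalg.norm(d)
def onz(n,u,v,z):
    c,d=ray(n,u,v); return c+d*(z-c[2])/d[2]
def tri(a,b):
    (c1,d1),(c2,d2)=ray(*a),ray(*b)
    s=np.linalg.lstsq(np.c_[d1,-d2],c2-c1,rcond=None)[0]
    p,q=c1+s[0]*d1,c2+s[1]*d2; return (p+q)/2,np.linalg.norm(p-q)
def pix(n,X):
    m=camera_model(n); f=210/np.tan(np.radians(m["vfov"])/2)
    W=np.array(m["world_to_cam"]); c=W[:3,:3]@np.array(X)+W[:3,3]
    s=np.array([c[0],-c[1]])/-c[2]; s=s*(1+m["k1"]*(s@s)); return s*f+[m["cx"],m["cy"]]
def save(n,name): 
    im=read_camera(n); cv2.imwrite(f"pics/{name}.png",im[:,:,::-1]); return im
E
python3 - <<'E'
from h import *
for n in("top","side"):
    save(n,n+"0"); c,d=ray(n,280,210); print(n,c.round(3),d.round(3),camera_model(n)["vfov"],camera_model(n)["k1"])
s=observe();print(s["tool_pos"],s["tool_rot"],s["opening"],s["time"])
E
```

```text
top [ 0.299 -0.005  1.032] [ 0.227 -0.007 -0.974] 49.796651835330806 0.02845847126094345
side [0.559 0.496 0.828] [-0.057 -0.549 -0.834] 50.71462715264462 -0.0027620264365935624
[0.23417587 0.46949134 0.22612869] [-3.14029428e+00 -1.61645796e-04  2.67876634e+00] 0.09197415656109255 0.1
```

View pics/top0.png

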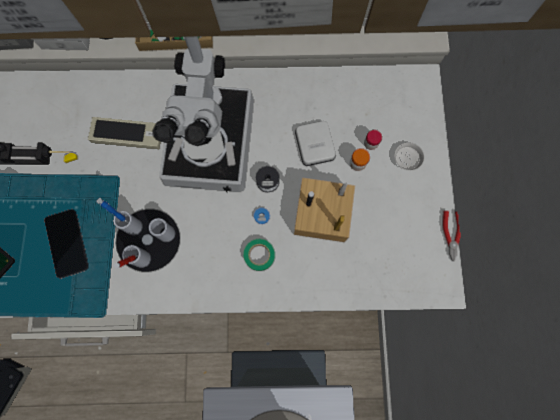

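View pics/side0.png

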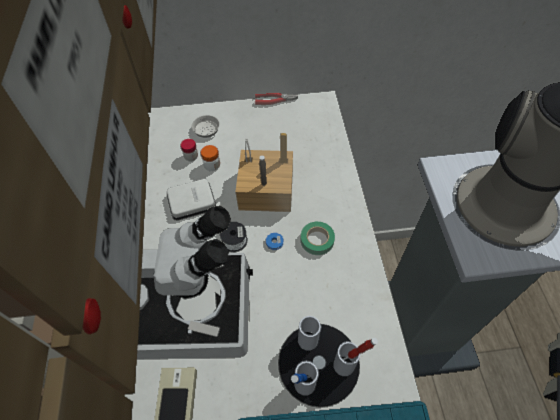

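The top view shows the block at (325,210), with the dark screwdriver at about (310,195), the tweezers at (343,187) and the scraper at (338,222). The stand is at (148,240) and its free tube at about (160,230). In the side view the driver's butt is at about (262,158) and the free tube at (310,328). I'll enlarge those areas next.

```bash
python3 - <<'E'
from h import *
t=cv2.imread("pics/top0.png"); s=cv2.imread("pics/side0.png")
def c(im,x,y,w=75): return cv2.resize(im[y:y+w-19,x:x+w],(400,299),interpolation=cv2.INTER_CUBIC)
m=np.vstack([np.hstack([c(t,290,178),c(t,112,205)]),np.hstack([c(s,230,130,90)[:,:],c(s,270,312,90)])])
cv2.imwrite("pics/m.png",m)
E
```

```text
(no output)
```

View pics/m.png

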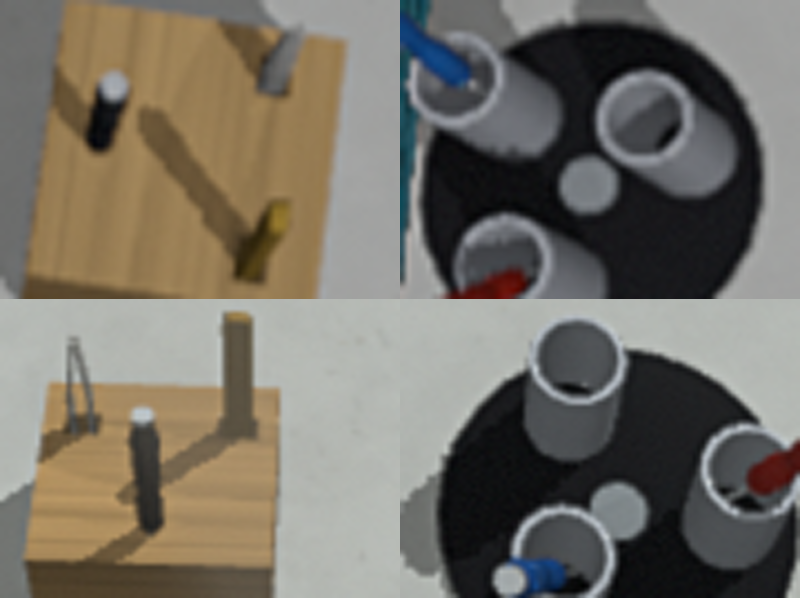

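The enlargement shows the butt at about top (311.4,194.3) / side (262.2,157.1). The free mouth is at top (157.9,227.1) / side (309.8,326.7). The scraper top is at top (341.6,217.7) and the tweezers top at (344.9,184.6).

```bash
python3 - <<'E'
from h import *
print("butt",onz("top",310.9,193.8,.159),onz("side",261.7,156.6,.159),tri(("top",310.9,193.8),("side",261.7,156.6)))
print("base",onz("top",308.3,203.5,.07),onz("side",263.,183.5,.07))
print("tube",onz("top",157.4,226.6,.086),onz("side",309.3,326.2,.086))
print("others",onz("top",122,219.5,.086),onz("top",131,253,.086), onz("top",147,239,.01))
print("scr",onz("top",341.6,217.7,.155),onz("side",283.3,133.8,.155))
print("twz",onz("top",344.9,184.6,.135),onz("side",246.3,139.5,.135))
E
```

```text
butt [ 0.53476974 -0.07417892  0.159     ] [ 0.53430001 -0.07476356  0.159     ] (array([ 0.53442681, -0.07406872,  0.1598883 ]), np.float64(0.00021224364905734358))
base [ 0.53695288 -0.07477633  0.07      ] [ 0.53558158 -0.07564393  0.07      ]
tube [0.4880242  0.24905822 0.086     ] [0.48782109 0.25006962 0.086     ]
others [0.50482185 0.3250125  0.086     ] [0.43259532 0.30176318 0.086     ] [0.47480964 0.291895   0.01      ]
scr [ 0.48576672 -0.13356101  0.155     ] [ 0.48411784 -0.13315828  0.155     ]
twz [ 0.55961412 -0.1467052   0.135     ] [ 0.56091052 -0.14602669  0.135     ]
```

Emit:
step_arm(
  commands=[
    [0.5,1.9,-3.5,0,0,0,0.1],
    [0.5,3.9,-7,0,0,0,0.2],
    [0.5,5.8,-10.5,0,0,0,0.3],
    [0.5,7.8,-14,0,0,0,0.4],
    [0.5,9.7,-17.5,0,0,0,0.46],
  ],
)

```text
time: 0.52
tool_pos: [0.3316, 0.2932, 0.2265]
tool_rot: [-3.141, -0.0, -3.139]
contact_force: [0.1, 0.9, 0.6]
opening: 0.0628
grip_force: 0.0
```

Emit:
step_arm(
  commands=[
    [0.5,1.9,-3.5,0,0,0,0],
    [0.5,3.9,-7,0,0,0,0],
    [0.5,5.8,-10.5,0,0,0,0],
    [0.5,7.8,-14,0,0,0,0],
    [0.5,9.7,-17.5,0,0,0,0],
  ],
)

```text
time: 0.93
tool_pos: [0.4288, 0.1179, 0.2266]
tool_rot: [3.141, -0.0, 3.139]
contact_force: [0.7, 0.9, 0.1]
opening: 0.0462
grip_force: 0.0
```

Emit:
step_arm(
  commands=[
    [0.5,1.9,-3.5,0,0,0,0],
    [0.5,3.9,-7,0,0,0,0],
    [0.5,5.8,-10.5,0,0,0,0],
    [0.5,7.8,-14,0,0,0,0],
    [0.5,9.7,-17.5,0,0,0,0],
  ],
)

```text
time: 1.35
tool_pos: [0.5258, -0.0572, 0.2264]
tool_rot: [3.141, -0.001, 3.138]
contact_force: [1.1, 0.7, 0.2]
opening: 0.046
grip_force: 0.0
```

Next I align over the driver at (0.535, -0.074), then look before going down.

Emit:
step_arm(
  commands=[
    [0.5,0.9,-1.7,0,0,0,0],
    [0.5,0.9,-1.7,0,0,0,0],
    [0.5,0.9,-1.7,-3,0,0,0],
    [0.5,0.9,-1.7,-4.5,0,0,0],
    [0.5,0.9,-1.7,-4.5,0,0,0],
  ],
)

```text
time: 1.77
tool_pos: [0.5319, -0.071, 0.1782]
tool_rot: [3.139, -0.007, 3.139]
contact_force: [-0.3, 1.2, 0.7]
opening: 0.0462
grip_force: 0.0
```

```bash
python3 - <<'E'
from h import *
s=save("side","s1");s=cv2.imread("pics/s1.png")
cv2.imwrite("pics/s1c.png",cv2.resize(s[90:240,190:390],(800,600),interpolation=cv2.INTER_CUBIC)); print(observe()["tool_pos"])
E
```

```text
[ 0.53295068 -0.07124845  0.18024786]
```

View pics/s1c.png

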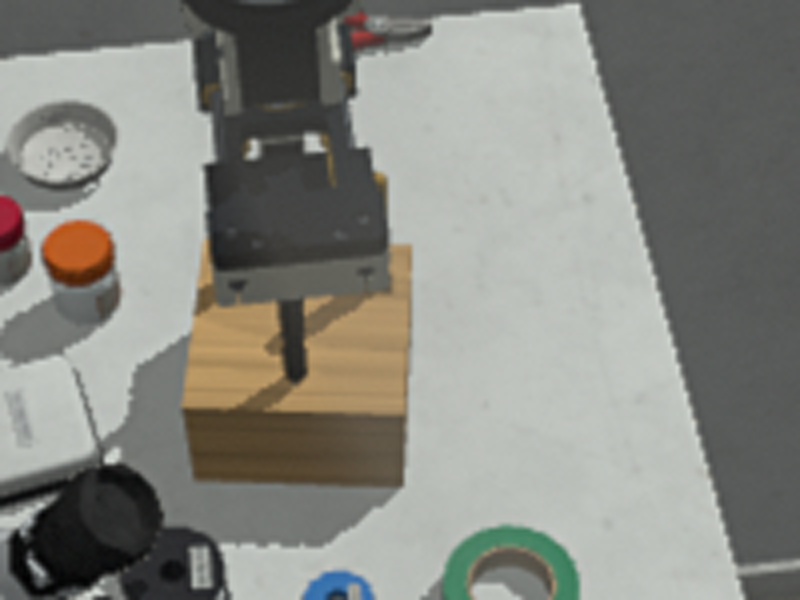

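The side view shows the gripper body centred over the driver, whose handle is at crop (293,340), and clear of the other tools. I'll descend around the handle and close.

Emit:
step_arm(
  commands=[
    [0.5,0,0,-2,0,0,0],
    [0.5,0,0,-4,0,0,0],
    [0.5,0,0,-6,0,0,0],
    [0.5,0,0,-6,0,0,0],
    [0.5,0,0,-6,0,0,0],
  ],
)

```text
time: 2.23
tool_pos: [0.5344, -0.0717, 0.1224]
tool_rot: [3.141, -0.0, 3.139]
contact_force: [0.1, -0.8, 0.6]
opening: 0.0458
grip_force: 0.0
```

Emit:
step_arm(
  commands=[
    [0,0,0,0,0,0,0],
    [0,0,0,0,0,0,0],
    [0,0,0,0,0,0,0],
    [0,0,0,0,0,0,0],
    [0,0,0,0,0,0,0],
  ],
  grip_force=15,
)

```text
time: 2.65
tool_pos: [0.5346, -0.0723, 0.1224]
tool_rot: [-3.141, 0.001, 3.139]
contact_force: [-0.5, 0.3, 0.3]
opening: 0.017
grip_force: 0.1
```

Emit:
step_arm(
  commands=[
    [0,0,0,0,0,0,0],
    [0,0,0,0,0,0,0],
    [0,0,0,0,0,0,0],
  ],
)

```text
time: 2.9
tool_pos: [0.5346, -0.0723, 0.1221]
tool_rot: [-3.141, 0.001, 3.139]
contact_force: [-0.2, -0.1, 3.7]
opening: 0.0128
grip_force: 15.0
```

Emit:
step_arm(
  commands=[
    [0,0,0,1,0,0,0],
    [0,0,0,3,0,0,0],
    [0,0,0,5,0,0,0],
    [0,0,0,7,0,0,0],
    [0,0,0,9,0,0,0],
  ],
)

```text
time: 3.32
tool_pos: [0.5342, -0.0721, 0.2132]
tool_rot: [3.141, -0.0, 3.139]
contact_force: [-0.1, 1.0, -0.7]
opening: 0.0126
grip_force: 15.0
```

Emit:
step_arm(
  commands=[
    [0,0,0,1,0,0,0],
    [0,0,0,2,0,0,0],
    [0,0,0,2,0,0,0],
    [0,0,0,2,0,0,0],
  ],
)

```text
time: 3.65
tool_pos: [0.5342, -0.0721, 0.2315]
tool_rot: [3.141, -0.0, 3.139]
contact_force: [-0.1, 0.1, -0.8]
opening: 0.0129
grip_force: 15.0
```

Emit:
step_arm(
  commands=[
    [0,-1.3,2.5,0,0,0,0],
    [0,-3,5,0,0,0,0],
    [0,-4.5,8,0,0,0,0],
    [0,-6,11,0,0,0,0],
    [0,-7,13.5,0,0,0,0],
  ],
)

```text
time: 4.07
tool_pos: [0.4622, 0.0643, 0.2303]
tool_rot: [3.141, -0.003, 3.139]
contact_force: [-0.0, 0.0, 0.1]
opening: 0.0127
grip_force: 15.0
```

```bash
python3 - <<'E'
from h import *
save("top","t2");save("side","s2")
a=cv2.imread("pics/t2.png")[130:280,250:450];b=cv2.imread("pics/s2.png")[80:320,180:400]
cv2.imwrite("pics/m2.png",np.hstack([cv2.resize(a,(380,285)),cv2.resize(cv2.resize(b,(261,285)),(400,285*1))]))
s=observe();print(s["tool_pos"],s["opening"],s["grip_force"])
E
```

```text
[0.46208749 0.06567486 0.23065621] 0.012851464755701118 15.000368803739548
```

View pics/m2.png

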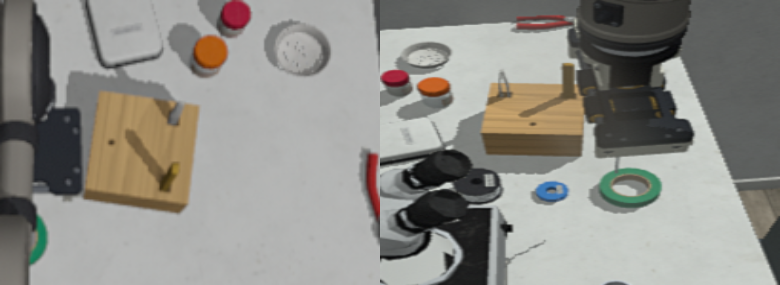

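The driver is out: its bore is empty at crop (110,142), and the scraper and tweezers are still standing. I'll carry it on in front of the microscope.

Emit:
step_arm(
  commands=[
    [0,0,3.5,0,0,0,0],
    [0,0,7,0,0,0,0],
    [0,0.5,10.5,0,0,0,0],
    [0,1.5,13.5,0,0,0,0],
    [0,2.2,16.5,0,0,0,0],
  ],
)

```text
time: 4.58
tool_pos: [0.4869, 0.2287, 0.2306]
tool_rot: [-3.141, -0.001, 3.139]
contact_force: [0.6, -0.0, -0.3]
opening: 0.0124
grip_force: 15.0
```

Emit:
step_arm(
  commands=[
    [0,0.2,1,0,0,0,0],
    [0,0.4,1.9,0,0,0,0],
    [0,0.4,1.9,0,0,0,0],
    [0,0.4,1.9,0,0,0,0],
    [0,0.4,1.9,0,0,0,0],
  ],
)

```text
time: 5.0
tool_pos: [0.4903, 0.2454, 0.2315]
tool_rot: [-3.141, -0.001, 3.138]
contact_force: [-0.4, -0.8, -0.4]
opening: 0.0125
grip_force: 15.0
```

```bash
python3 - <<'E'
from h import *
save("top","t3");save("side","s3")
a=cv2.imread("pics/t3.png")[190:290,90:224];b=cv2.imread("pics/s3.png")[260:410,230:380]
cv2.imwrite("pics/m3.png",np.hstack([cv2.resize(a,(268,200)),cv2.resize(b,(525,525),interpolation=cv2.INTER_CUBIC)]) if 0 else cv2.resize(b,(600,600),interpolation=cv2.INTER_CUBIC))
s=observe();p=s["tool_pos"];print(p,s["opening"])
for h in(.15,.1186,.11): print(h,(pix("side",[p[0],p[1],h])-[230,260])*4)
E
```

```text
[0.49041709 0.24557738 0.23188951] 0.012389376992877559
0.15 [315.92003896 201.27078113]
0.1186 [312.69167417 228.80103393]
0.11 [311.84733168 236.00094934]
```

View pics/m3.png

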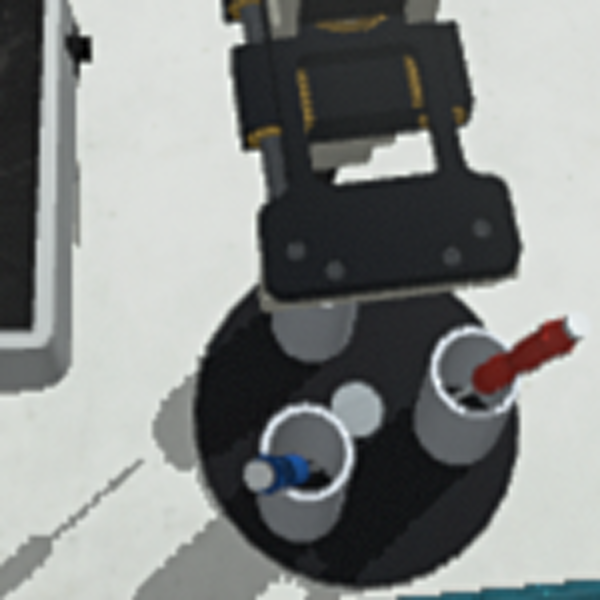

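The side view shows the gripper over the free tube, whose wall is at crop (313,330). The tip is hidden behind the gripper body, and the neighbouring drivers are lower and clear. I'll correct by a few mm and lower in stages, watching the force.

Emit:
step_arm(
  commands=[
    [0,-0.2,0.4,0,0,0,0],
    [0,-0.2,0.4,0,0,0,0],
    [0,-0.2,0.4,-1.5,0,0,0],
    [0,-0.2,0.4,-3,0,0,0],
    [0,-0.2,0.4,-3,0,0,0],
  ],
)

```text
time: 5.52
tool_pos: [0.4869, 0.2502, 0.1993]
tool_rot: [-3.14, -0.004, 3.139]
contact_force: [-0.5, -0.1, -0.0]
opening: 0.0124
grip_force: 15.0
```

Emit:
step_arm(
  commands=[
    [0,0,0,-0.6,0,0,0],
    [0,0,0,-1.2,0,0,0],
    [0,0,0,-1.8,0,0,0],
    [0,0,0,-2.4,0,0,0],
    [0,0,0,-2.4,0,0,0],
  ],
)

```text
time: 5.93
tool_pos: [0.4878, 0.2506, 0.1765]
tool_rot: [-3.141, -0.002, 3.139]
contact_force: [0.9, -0.6, -1.0]
opening: 0.0128
grip_force: 15.0
```

Emit:
step_arm(
  commands=[
    [0,0,0,-1,0,0,0],
    [0,0,0,-2,0,0,0],
    [0,0,0,-3,0,0,0],
    [0,0,0,-4,0,0,0],
    [0,0,0,-4.5,0,0,0],
  ],
)

```text
time: 6.35
tool_pos: [0.4876, 0.2505, 0.1307]
tool_rot: [-3.141, -0.002, 3.139]
contact_force: [-0.8, 0.6, -0.6]
opening: 0.0126
grip_force: 15.0
```

Emit:
step_arm(
  commands=[
    [0,0,0,-0.2,0,0,0],
    [0,0,0,-0.3,0,0,0],
    [0,0,0,-0.3,0,0,0],
  ],
)

```text
time: 6.6
tool_pos: [0.4885, 0.2508, 0.1297]
tool_rot: [3.141, 0.0, 3.139]
contact_force: [0.8, 0.5, -0.8]
opening: 0.0122
grip_force: 15.0
```

Emit:
step_arm(
  commands=[
    [0,0,0,-0.4,0,0,0],
    [0,0,0,-0.8,0,0,0],
    [0,0,0,-0.8,0,0,0],
  ],
)

```text
time: 6.85
tool_pos: [0.488, 0.2507, 0.1211]
tool_rot: [-3.141, -0.001, 3.139]
contact_force: [0.2, 0.2, -0.2]
opening: 0.0126
grip_force: 15.0
```

Emit:
step_arm(
  commands=[
    [0.75,0,0,0,0,0,0],
    [0.75,0,0,0,0,0,0],
    [0.75,0,0,0,0,0,0],
    [0.75,0,0,0,0,0,0],
    [0.75,0,0,0,0,0,0],
  ],
)

```text
time: 7.27
tool_pos: [0.4885, 0.2508, 0.1219]
tool_rot: [3.141, 0.0, 3.139]
contact_force: [0.4, 0.3, -0.9]
opening: 0.0417
grip_force: 0.0
```

Emit:
step_arm(
  commands=[
    [0.75,0,0,0,0,0,0],
    [0.75,0,0,0,0,0,0],
    [0.75,0,0,0,0,0,0],
    [0.75,0,0,0,0,0,0],
    [0.75,0,0,0,0,0,0],
  ],
)

```text
time: 7.68
tool_pos: [0.4884, 0.2508, 0.1217]
tool_rot: [3.142, 0.0, 3.139]
contact_force: [0.3, -1.4, 0.9]
opening: 0.0684
grip_force: 0.0
```

Emit:
step_arm(
  commands=[
    [0.75,0,0,1,0,0,0],
    [0.75,0,0,3,0,0,0],
    [0.75,0,0,5,0,0,0],
    [0.75,0,0,8,0,0,0],
    [0.75,0,0,11,0,0,0],
  ],
)

```text
time: 8.1
tool_pos: [0.4879, 0.2506, 0.2332]
tool_rot: [-3.141, -0.001, 3.139]
contact_force: [0.2, 0.2, -0.4]
opening: 0.0688
grip_force: 0.0
```

Emit:
step_arm(
  commands=[
    [0.75,-3,-1,1,0,0,0],
    [0.75,-6,-3,1,0,0,0],
    [0.75,-9,-5,1,0,0,0],
    [0.75,-11,-8,1,0,0,0],
    [0.75,-12,-12,1,0,0,0],
  ],
)

```text
time: 8.52
tool_pos: [0.3658, 0.1311, 0.2425]
tool_rot: [3.141, 0.001, -3.141]
contact_force: [2.0, -1.3, 0.6]
opening: 0.0687
grip_force: 0.0
```

```bash
python3 - <<'E'
from h import *
save("top","t4");save("side","s4")
a=cv2.imread("pics/t4.png")[150:290,90:370];b=cv2.imread("pics/s4.png")
cv2.imwrite("pics/m4.png",np.vstack([cv2.resize(a,(600,300),interpolation=cv2.INTER_CUBIC),np.hstack([cv2.resize(b[290:410,250:370],(300,300),interpolation=cv2.INTER_CUBIC),cv2.resize(b[100:220,200:320],(300,300))])]))
E
```

```text
(no output)
```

View pics/m4.png

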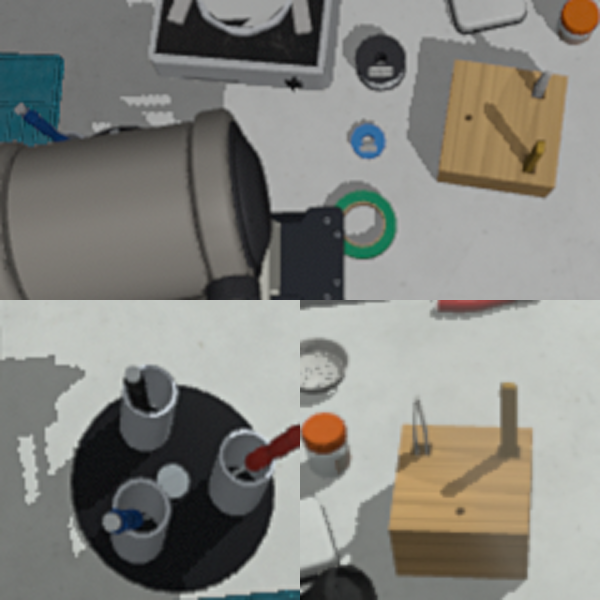

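The side view shows the driver leaning inside the free tube, with its butt at crop (133,373). The scraper and tweezers stand in the block, and the gripper is clear.

Emit:
step_arm(
  commands=[
    [0.75,0,0,0,0,0,0],
    [0.75,0,0,0,0,0,0],
    [0.75,0,0,0,0,0,0],
    [0.75,0,0,0,0,0,0],
    [0.75,0,0,0,0,0,0],
  ],
)

```text
time: 9.03
tool_pos: [0.3685, 0.1316, 0.2416]
tool_rot: [3.141, -0.0, 3.14]
contact_force: [0.5, 0.2, 0.9]
opening: 0.0687
grip_force: 0.0
```

```bash
python3 - <<'E'
from h import *
print(onz("side",303.2,319.2,.153)); print(hand_in())
E
```

```text
[0.50199485 0.25993336 0.153     ]
the job is handed in; nothing more can be done
None
```

The screwdriver is tip down in the empty tube of the stand, the scraper and tweezers still stand in the block, and the arm kept clear of the microscope; handed in after about 9 s, with no verdict returned.

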